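# Open up the empty dry-food dispenser for brushing out

### The job

I want to brush out the empty dry-food dispenser: lift the lid off its hopper and set it down gently, knob up, on the chopping board. Then pull the gate's grip bar out to the outer pair of lines scribed on the guide rails and hold it there against its spring; finish still holding it open, do not let go. Leave the bowl under the outlet and all the other things on the counter where they are.

Things in the scene. Friction and masses are not known exactly. Their poses are not given: they have to be found in the camera images.
- dispenser: Dry-food dispenser, fixed, 150 mm wide, 310 mm deep, 250 mm high without lid. Origin: on the counter under the centre of its square hopper; x points to its back (away from the gate), z up. Clear hopper 120 x 120 mm outside, walls 4 mm, rim at z 250 mm. A white nose 120 mm wide reaches forward of it: top at z 189 mm as far as x -100 mm, then raked to x -126 mm at z 145 mm. Foot plate 8 mm thick.
- lid: White square loose lid, 128 mm, about 0.2 kg, starts on the hopper rim. Origin: centre of the underside of its lip (106 x 106 x 8 mm, hanging inside the hopper, 3 mm play a side), 242 mm above the counter at the start; z up through the knob. Plate z 8 to 13 mm; central round knob: neck 16 mm thick, z 13 to 27 mm, head 32 mm in diameter, z 27 to 47 mm. Lies on its lip when set down.
- gate (a joint): Travel of the sliding gate out of the nose (m): 0 shut (its spring keeps it there), 0.040 at the outer pair of lines (open), 0.060 at the end stops. The bar moves towards the dispenser's -x. The spring pulls it shut with about 4 N when shut, 10 N at the outer lines.
- gate_bar (a point): Centre of the gate's black grip bar, moving with the gate: 12 mm thick, 92 mm long, along the dispenser's y, 193 mm above the counter; shut, at dispenser x -165 mm. It stands on two uprights, 8 mm thick, at y +-36 mm; between them all is free round the bar down to a 5 mm cross pin 40 mm straight below it, whose ends pass over the rails and stand over the lines. Nose at bar height: x -100 mm.
- open_mark (a point): Midway between the outer pair of black lines on the two guide rails, at bar height (dispenser x -205, y 0, z 193 mm): the bar's centre is here when the gate is open to the mark; an inner pair at x -185 mm means half open. Rails 8 mm wide at y +-52 mm, tops at z 150 mm, end stops at x -232 mm; a 10 mm spring tube beside each, at y +-65 mm, as far as x -140 mm.
- outlet (a point): Centre of the outlet's lower edge (fixed on the dispenser at x -95, y 0, z 112 mm); the bowl stands below it.
- board: Wooden chopping board, 250 (x) x 200 (y) x 18 mm, fixed, nothing on it. Left or right of the dispenser. Origin: centre of its underside, on the counter.
- tray: Dark steel baking tray, 250 x 200 x 16 mm, fixed, on the other side; carries the mug and the tall jar. Origin: centre of its underside.
- bowl: White bowl under the outlet, 116 mm in diameter, 55 mm high, loose on the dispenser's foot plate. Origin: centre of its underside.
- mug: White mug, 80 mm in diameter, 90 mm high, loose on the tray. Origin: centre of its underside.
- jar_tall: Tall spice jar, 44 mm in diameter, 100 mm high, loose on the tray. Origin: centre of its underside.
- jar_low: Low spice jar, 54 mm in diameter, 75 mm high, loose on the counter left of the dispenser, towards the back. Origin: centre of its underside.
- canister: White ceramic canister with a copper knob, 114 mm in diameter, 164 mm high, loose on the counter right of the dispenser, towards the back; not part of the job. Origin: centre of its underside.
- brush: Cleaning brush, 200 mm long, under 40 mm high, lying on the counter between the robot and the dispenser. Origin: on its underside; x along its handle.

How it is judged:
On the way, in this order (a step that is already met when the one before it is completed fails the run):
1. the lid is lifted clear of the hopper by the gripper, gate still shut (z of lid in the frame of dispenser above 0.256 m and contact force between lid and the fingers above 0.5 N and value of joint gate below 0.006 m), for 0.1 s.
2. the lid lies knob up on the chopping board, let go and at rest, gate still shut (x of lid in the frame of board between -0.09 and 0.09 m and y of lid in the frame of board between -0.065 and 0.065 m and z of lid in the frame of board between 0.012 and 0.024 m and angle between lid's own z axis and vertical below 0.08 rad and linear speed of lid below 0.03 m/s and contact force between lid and the fingers below 0.1 N and value of joint gate below 0.006 m), for 0.3 s.
3. the gate is pulled out to the outer lines and held there by the gripper (value of joint gate between 0.034 and 0.046 m and contact force between gate and the fingers above 3 N), for 0.5 s.
At the end, for the whole second after the job is handed in: Through the last second the fingers hold the gate (more than 3 N on it) at 0.040 m +-6 mm, still; the lid lies knob up on the chopping board (centre within 90 mm along and 65 mm across of the board's centre, level, at rest, released); the bowl is still under the outlet (within 30 mm) (all of step 3 and velocity of joint gate between -0.01 and 0.01 m/s and x of lid in the frame of board between -0.09 and 0.09 m and y of lid in the frame of board between -0.065 and 0.065 m and z of lid in the frame of board between 0.012 and 0.024 m and angle between lid's own z axis and vertical below 0.08 rad and linear speed of lid below 0.03 m/s and contact force between lid and the fingers below 0.1 N and horizontal distance between bowl and outlet below 0.03 m); the arm keeps its last pose, push and grip.
It fails at once if the lid is dropped (moves faster than 0.6 m/s out of the fingers) (contact force between lid and the fingers below 0.1 N and linear speed of lid above 0.6 m/s).
It fails at once if the bowl or another thing on the counter is shifted by more than 25 mm (distance of any of bowl, mug, jar_tall, jar_low, canister, brush from where it was at the start of the episode above 0.025 m).
It fails at once if the bowl, mug, a jar or the canister is tipped over (angle between any of bowl, mug, jar_tall, jar_low, canister's own z axis and vertical above 0.4 rad).
It also fails if it takes over 54 s, if anything falls off the work surface, if the arm or the gripper's body presses on something with over 40 N, if the wrist force passes 120 N, or if a joint passes its speed limit or range.

### The arm

A 6-joint arm with a two-finger parallel gripper is mounted at the origin on the work surface. World frame = base frame: x ahead of the robot, y to its left, z up, the work surface at z = 0. Lengths are in m, angles in rad, forces in N, time in s.
With the tool pointing down it reaches from about 0.375 to 0.925 m from the base axis. Payload 5.7 kg.
Tool frame: the origin (TCP) lies on the centre line of the jaws, within the pads' length; the fingertips stand bot.finger_overhang ahead of it and the grasp point (between the pads) lies 11 mm behind it (bot.finger_overhang is the distance from the TCP to the fingertips, in m); z points along the fingers, y is the line along which they close (so a half turn about z gives the same grasp; the last joint's range is limited). The gripper opens to 88 mm and grips with 3 to 60 N. Pads are 20 mm wide; open, the fingers measure 115 mm over their backs; the gripper's body (75 mm by 178 mm) begins 61 mm behind the grasp point.
Start: joints at [1.195, 0.359, 1.51, -0, 1.272, -0.115], TCP at [0.155, 0.58, 0.194] pointing down, gripper open.
Joint ranges: [-2.97, 2.97], [-1.01, 2.36], [0.21, 2.38], [-0.96, 4.11], [0.2, 2.71], [-2.98, 2.98]. Speed limits (rad/s): [2.39, 2.39, 3.14, 3.14, 3.14, 3.14].

### API

Orientations are given as a unit quaternion [x, y, z, w].
In Python, from cell import bot gives the robot as it stands.
- The arm moves only by the tool nudge_tcp, called after "Call:" as name(argument=value, ...), one argument or row to a line, values as JSON. Schema: {"type":"object","properties":{"rows":{"type":"array","items":{"type":"array","prefixItems":[{"type":"array","items":{"type":"number"},"minItems":3,"maxItems":3},{"type":"array","items":{"type":"number"},"minItems":3,"maxItems":3},{"type":"number"}],"minItems":3,"maxItems":3},"minItems":1,"maxItems":8},"grip_force":{"type":"number"},"only":{"type":"string"},"quiet":{"type":"boolean"},"lines":{"type":"string"}},"required":["rows"],"additionalProperties":false}. rows is a list of rows, 1 to 8 of them, each written [[rx, ry, rz], [dx, dy, dz], opening]: a rotation vector rx, ry, rz in rad, then dx, dy, dz in m, then the finger opening in m; each row is the pose to reach, as a shift and turn from the pose commanded when the call began, along the tool's axes at that moment; what a row does not reach only later rows make up. A row lasts 1/12 s, in which the tool goes at most 0.0417 m and 0.125 rad, less where a joint would pass 70% of its speed; a pose out of reach is approached as far as the arm can. The fingers move at their own pace and stop on an object; grip_force is the grip in N (left out, the last holds). Time passes only in rows, so rows that do not move let the fingers close. The tool returns the time, the measured TCP pose, the force, the opening and the grip force at its end. only (a regular expression) keeps the lines of the reply that match it, lines (a string "A,B") keeps lines A to B, and quiet returns only ok. Input that does not fit is refused with a message, and nothing moves.
- bot.sense(): the state, without advancing time (a new reading comes with each control period).
- bot.camera(name): name is "side" or "top"; returns the picture (480x640x3 uint8, blue, green, red); there is no depth.
- bot.camera_params(name): a dict with "intrinsics" (3x3 intrinsics, pixels), "world_from_camera" (4x4, takes a point from camera to world coordinates). Camera axes: x right, y up, looking along -z (the intrinsics and any distortion apply to the point x, -y, -z); pixel columns grow to the right and rows downward; lengths in m; the calibration is good to about 2 mm. A picture is of the moment at which its call begins. camera_params takes no time and is no camera call.
- bot.sign_off(): hands the job in; it is judged then, once.
The state is a dict: "clock": time; "qpos": joint angles; "joint_velocities": joint speeds; "joint_efforts": joint torques, N m; "ee_pos": TCP position; "eef_rot": TCP orientation; "wrist_force": force on the tool from outside, world axes, zero at the start; "moment": the same for the moment, N m; "finger_gap": finger opening in m; "grip_force": force on a finger pad.
Only numpy, scipy, OpenCV 4.12 (cv2) and the standard library are available. Lean on these libraries where they do the work, as an engineer would, in place of code of your own. Each camera call takes 0.05 s, during which the arm holds its last target. There are 200 camera calls.

## Working session

There is one attempt and no reset: what is moved stays moved. The work goes in short steps, Python scripts to look and compute and a tool call to move; the robot and the scene stay as the last step left them, time stands still between calls to the robot, and variables do not carry over. Pictures are saved under pics/ and viewed, at most 10 in all, crops included, and the job is handed in when it is done.

```bash
ls; mkdir -p pics
```

Run:
```python
from cell import bot
import cv2,numpy as np
np.set_printoptions(precision=4,suppress=True)
for n in("side","top"):
    cv2.imwrite(f"pics/{n}0.png",bot.camera(n)); p=bot.camera_params(n); print(n,p)
print(bot.sense(),bot.finger_overhang)
```

```text
cell.py
pics
side {'intrinsics': array([[480.6075,   0.    , 321.5834],
       [  0.    , 480.6075, 249.667 ],
       [  0.    ,   0.    ,   1.    ]]), 'world_from_camera': array([[ 0.8411,  0.2884, -0.4576,  0.1216],
       [-0.5404,  0.4126, -0.7333, -0.6926],
       [-0.0227,  0.864 ,  0.5029,  0.6504],
       [ 0.    ,  0.    ,  0.    ,  1.    ]])}
top {'intrinsics': array([[507.8631,   0.    , 320.7378],
       [  0.    , 507.8631, 247.5656],
       [  0.    ,   0.    ,   1.    ]]), 'world_from_camera': array([[-0.0207,  0.9887, -0.1485,  0.3638],
       [-0.9998, -0.0203,  0.0046,  0.0021],
       [ 0.0015,  0.1486,  0.9889,  1.4222],
       [ 0.    ,  0.    ,  0.    ,  1.    ]])}
{'clock': 0.1, 'qpos': array([ 1.1949,  0.3594,  1.5113, -0.    ,  1.2725, -0.1151]), 'joint_velocities': array([ 0.0006, -0.0024, -0.002 ,  0.0004, -0.0001, -0.0013]), 'joint_efforts': array([ -0.0007, -51.6367, -27.1404,   0.0677,   0.0277,  -0.0001]), 'ee_pos': array([0.1545, 0.5791, 0.1931]), 'eef_rot': array([ 0.13  ,  0.9915, -0.0008, -0.0002]), 'wrist_force': array([-0.604 ,  0.7676,  0.9108]), 'moment': array([ 0.0323,  0.0606, -0.0098]), 'grip_force': 0.0, 'finger_gap': 0.08793594642054069} 0.008
```

View pics/top0.png

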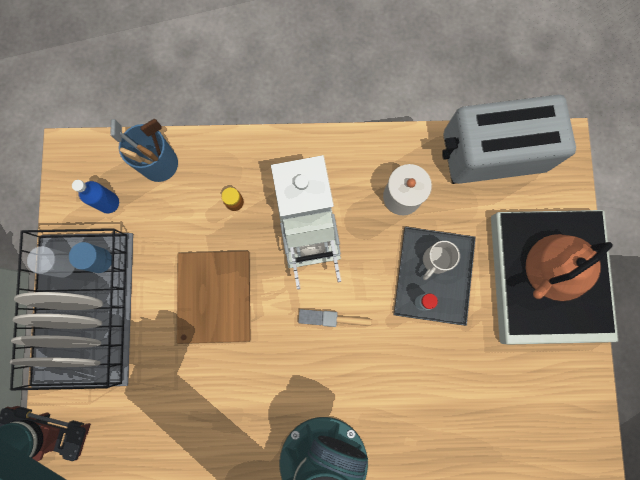

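View pics/side0.png

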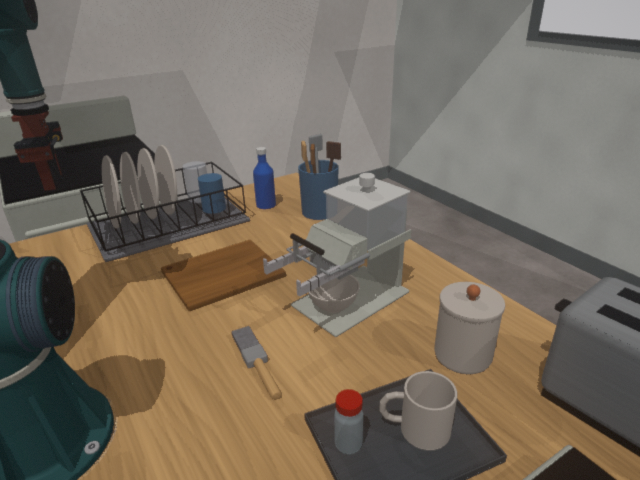

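The top view shows the lid at about (303,187) with its knob at (301,182). The black gate bar is at about (315,256), the board spans (178,251) to (250,342), and the brush is at (335,319). The side view agrees: knob at (367,182), bar at (307,243).

Create h.py:
```python
import cv2,numpy as np
from cell import bot
np.set_printoptions(precision=4,suppress=True)
def ray(n,u,v):
    p=bot.camera_params(n);K=p["intrinsics"];T=p["world_from_camera"]
    d=np.linalg.solve(K,[u,v,1.]);return T[:3,3],T[:3,:3]@(d*[1,-1,-1])
def onz(n,uv,z):
    o,d=ray(n,*uv);return o+d*(z-o[2])/d[2]
def proj(n,X):
    p=bot.camera_params(n);T=np.linalg.inv(p["world_from_camera"]);c=(T[:3,:3]@X+T[:3,3])*[1,-1,-1]
    q=p["intrinsics"]@c;return q[:2]/q[2]
def tri(a,b):
    o1,d1=ray("top",*a);o2,d2=ray("side",*b)
    s=np.linalg.lstsq(np.c_[d1,-d2],o2-o1,rcond=None)[0];p,q=o1+s[0]*d1,o2+s[1]*d2
    return (p+q)/2,np.linalg.norm(p-q)
def blob(m,x0,y0,x1,y1):
    z=np.zeros(m.shape,np.uint8);z[y0:y1,x0:x1]=m[y0:y1,x0:x1]*255
    c=max(cv2.findContours(z,cv2.RETR_EXTERNAL,cv2.CHAIN_APPROX_NONE)[0],key=cv2.contourArea);return c
```

Run:
```python
from h import *
im=cv2.imread("pics/top0.png").astype(int);s=cv2.imread("pics/side0.png").astype(int)
def show(name,c,z):
    r=cv2.minAreaRect(c);b=cv2.boxPoints(r);w=np.array([onz("top",p,z) for p in b])
    print(name,r,"centre",w.mean(0)[:2],"edges",np.linalg.norm(np.roll(w,-1,0)-w,axis=1),"angs",[np.degrees(np.arctan2(*(w[(i+1)%4]-w[i])[1::-1])).round(1) for i in range(4)])
lo=im.min(2);show("lid",blob(lo>225,262,145,345,222),.255)
show("bar",blob(im.max(2)<50,285,240,345,270),.199)
hsv=cv2.cvtColor(im.astype(np.uint8),cv2.COLOR_BGR2HSV)
show("board",blob((hsv[...,2]<150)&(hsv[...,1]>70),172,245,256,350),.018)
cb=blob(s.max(2)<50,285,228,330,260);print("side bar",cv2.minAreaRect(cb))
ct=blob(im.max(2)<50,285,240,345,270)
print("bar tri",tri(cv2.minAreaRect(ct)[0],cv2.minAreaRect(cb)[0]))
a=cv2.resize(im[145:300,255:355].astype(np.uint8),None,fx=3.8,fy=3.8,interpolation=2)
b=cv2.resize(s[165:320,255:415].astype(np.uint8),(400,589*400//589)) 
b=cv2.resize(s[165:320,255:355].astype(np.uint8),None,fx=3.8,fy=3.8,interpolation=2)
cv2.imwrite("pics/crop.png",np.hstack([a,b]))
```

```text
lid ((301.67169189453125, 185.23550415039062), (51.6943473815918, 53.13474655151367), 79.4608154296875) centre [0.6897 0.0388] edges [0.1268 0.1263 0.1248 0.1259] angs [np.float64(-80.2), np.float64(-171.1), np.float64(99.6), np.float64(9.8)]
bar ((314.286376953125, 256.260986328125), (4.145728588104248, 35.68045425415039), 80.21759033203125) centre [0.5265 0.0126] edges [0.0867 0.0102 0.0866 0.0101] angs [np.float64(-81.3), np.float64(-171.7), np.float64(98.7), np.float64(8.9)]
board ((210.48585510253906, 299.4093017578125), (98.53714752197266, 78.25314331054688), 89.25594329833984) centre [0.4386 0.3021] edges [0.2184 0.2704 0.2122 0.2705] angs [np.float64(-90.4), np.float64(-179.3), np.float64(89.5), np.float64(2.1)]
side bar ((306.87335205078125, 244.2303466796875), (34.96101379394531, 3.8553502559661865), 28.810794830322266)
bar tri (array([0.5279, 0.0126, 0.1902]), np.float64(0.0006026161178515847))
```

View pics/crop.png

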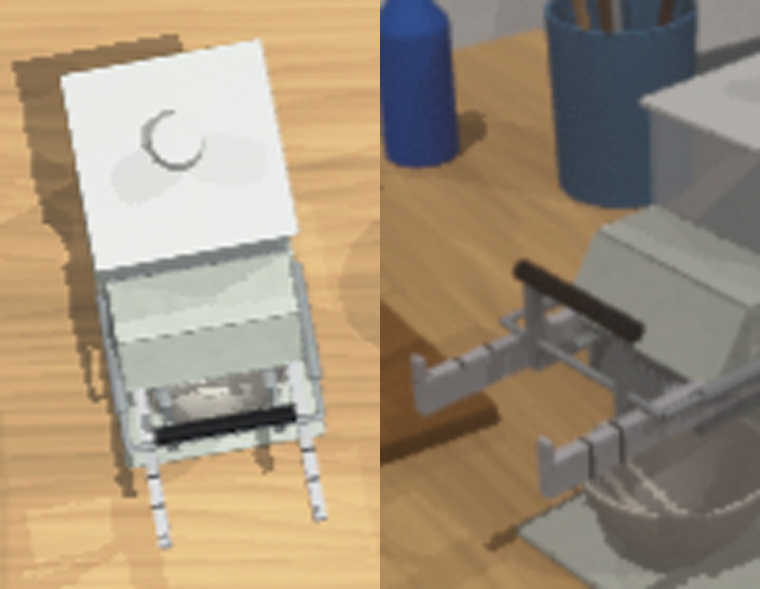

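Add to h.py:
```python
from scipy.spatial.transform import Rotation as R
def need(X,yaw=None):
    "shift and rotvec in tool axes to bring TCP to X, pointing down with tool y at world angle yaw (deg)"
    s=bot.sense();r=R.from_quat(s["eef_rot"]);d=r.inv().apply(np.array(X)-s["ee_pos"]);rv=np.zeros(3)
    if yaw is not None:
        a=np.radians(yaw);y=np.array([np.cos(a),np.sin(a),0]);z=np.array([0,0,-1.])
        rv=(r.inv()*R.from_matrix(np.c_[np.cross(y,z),y,z])).as_rotvec()
    print("rot",rv,"shift",d,"clock",round(s["clock"],2))
```

Run:
```python
from h import *
print("knob",onz("top",(301.05,181.6),.289))
for p in [(178,251),(249.5,251),(250,342),(178,343)]: print(onz("top",p,.018))
need([.69,.039,.36],9.2); need([.155,.58,.36])
```

```text
knob [0.6884 0.039  0.289 ]
[0.5732 0.3943 0.018 ]
[0.5691 0.1947 0.018 ]
[0.319  0.1934 0.018 ]
[0.3204 0.389  0.018 ]
rot [-0.0015  0.0008  1.1494] shift [-0.6567 -0.384  -0.1664] clock 0.1
rot [0. 0. 0.] shift [-0.0003  0.0007 -0.1669] clock 0.1
```

Call:
nudge_tcp(
  rows=[
    [[0,0,0],[0,0,-0.04],0.088],
    [[0,0,0],[0,0,-0.08],0.088],
    [[0,0,0],[0,0,-0.12],0.088],
    [[0,0,0],[0,0,-0.165],0.088],
  ],
)

```text
clock: 0.43
ee_pos: [0.1543, 0.5788, 0.3564]
eef_rot: [0.13, 0.992, -0.001, -0.0]
wrist_force: [1.1, 1.1, 0.2]
finger_gap: 0.0875
grip_force: 0.0
```

Call:
nudge_tcp(
  rows=[
    [[0,0,0.06],[-0.033,-0.019,0],0.088],
    [[0,0,0.12],[-0.066,-0.038,0],0.088],
    [[0,0,0.18],[-0.099,-0.057,0],0.088],
    [[0,0,0.24],[-0.132,-0.076,0],0.088],
    [[0,0,0.3],[-0.165,-0.095,0],0.088],
    [[0,0,0.36],[-0.198,-0.114,0],0.088],
    [[0,0,0.42],[-0.231,-0.133,0],0.088],
    [[0,0,0.48],[-0.264,-0.152,0],0.088],
  ],
)

```text
clock: 1.1
ee_pos: [0.3713, 0.3631, 0.3552]
eef_rot: [0.363, 0.932, -0.0, -0.0]
wrist_force: [0.4, -0.1, -0.1]
finger_gap: 0.0877
grip_force: 0.0
```

```bash
python3 -c "
from h import *
need([.69,.039,.36],9.2)"
```

```text
rot [-0.0007  0.0002  0.6667] shift [-0.454  -0.0228 -0.0048] clock 1.1
```

Call:
nudge_tcp(
  rows=[
    [[0,0,0.06],[-0.038,-0.002,0],0.088],
    [[0,0,0.12],[-0.076,-0.004,0],0.088],
    [[0,0,0.18],[-0.114,-0.006,0],0.088],
    [[0,0,0.24],[-0.152,-0.008,0],0.088],
    [[0,0,0.3],[-0.19,-0.01,0],0.088],
    [[0,0,0.36],[-0.228,-0.012,0],0.088],
    [[0,0,0.42],[-0.266,-0.014,0],0.088],
    [[0,0,0.48],[-0.304,-0.016,0],0.088],
  ],
)

```text
clock: 1.77
ee_pos: [0.5849, 0.1461, 0.3551]
eef_rot: [0.574, 0.819, -0.0, -0.0]
wrist_force: [0.4, 0.9, 0.3]
finger_gap: 0.0878
grip_force: 0.0
```

```bash
python3 -c "
from h import *
need([.69,.039,.36],9.2)"
```

```text
rot [-0.0009 -0.0001  0.1862] shift [-0.1365  0.0624 -0.005 ] clock 1.77
```

Call:
nudge_tcp(
  rows=[
    [[0,0,0.06],[-0.034,0.016,0],0.07],
    [[0,0,0.12],[-0.068,0.032,0],0.07],
    [[0,0,0.186],[-0.102,0.048,0],0.07],
    [[0,0,0.186],[-0.136,0.062,0],0.07],
    [[0,0,0.186],[-0.136,0.062,0],0.07],
  ],
)

```text
clock: 2.18
ee_pos: [0.6925, 0.0355, 0.3531]
eef_rot: [0.649, 0.761, -0.001, 0.001]
wrist_force: [0.3, -0.4, 1.1]
finger_gap: 0.0698
grip_force: 0.0
```

Run:
```python
from h import *
need([.69,.039,.271],9.2)
a,b=bot.camera("top"),bot.camera("side")
cv2.imwrite("pics/g1.png",np.hstack([cv2.resize(a[120:270,240:390],(400,400)),cv2.resize(b[80:280,270:470],(400,400))]))
```

```text
rot [-0.001   0.0027 -0.0017] shift [ 0.0041 -0.0018  0.0821] clock 2.18
```

View pics/g1.png

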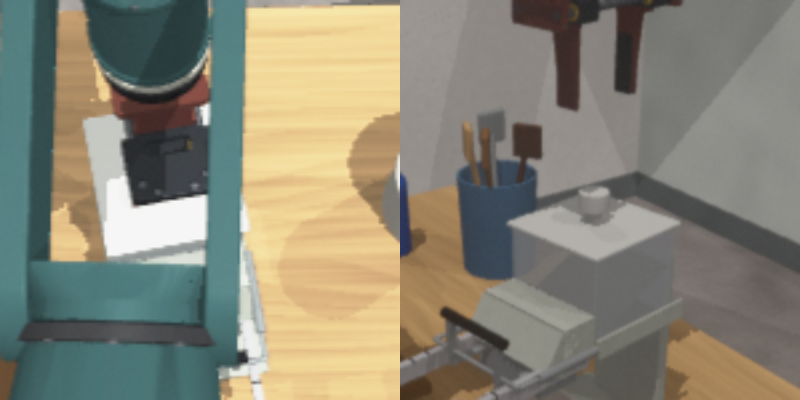

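The gripper is centred above the knob: in the side crop the fingers are at x 567 and 627 and the knob is at 595. Next I descend.

Call:
nudge_tcp(
  rows=[
    [[0,0,0],[0.004,-0.002,0.025],0.07],
    [[0,0,0],[0.004,-0.002,0.05],0.07],
    [[0,0,0],[0.004,-0.002,0.06],0.07],
    [[0,0,0],[0.004,-0.002,0.06],0.07],
    [[0,0,0],[0.004,-0.002,0.06],0.07],
  ],
)

```text
clock: 2.7
ee_pos: [0.6856, 0.0458, 0.2957]
eef_rot: [0.646, 0.763, -0.0, -0.0]
wrist_force: [0.2, -0.4, 1.3]
finger_gap: 0.0701
grip_force: 0.0
```

```bash
python3 -c "
from h import *
need([.69,.039,.271],9.2)"
```

```text
rot [-0.001  -0.0002  0.0045] shift [-0.0074  0.0032  0.0247] clock 2.7
```

Call:
nudge_tcp(
  rows=[
    [[0,0,0],[-0.0075,0.003,0.005],0.07],
    [[0,0,0],[-0.0075,0.003,0.015],0.07],
    [[0,0,0],[-0.0075,0.003,0.024],0.07],
    [[0,0,0],[-0.0075,0.003,0.024],0.07],
    [[0,0,0],[-0.0075,0.003,0.024],0.05],
    [[0,0,0],[-0.0075,0.003,0.024],0.04],
  ],
)

```text
clock: 3.2
ee_pos: [0.6906, 0.038, 0.2715]
eef_rot: [0.647, 0.763, -0.0, -0.0]
wrist_force: [-0.7, 0.3, -0.0]
finger_gap: 0.0599
grip_force: 0.0
```

```bash
python3 -c "
from h import *
need([.69,.039,.271],9.2)"
```

```text
rot [-0.0002 -0.      0.0033] shift [ 0.0011 -0.0004  0.0005] clock 3.2
```

Call:
nudge_tcp(
  rows=[
    [[0,0,0],[0,0,0],0.03],
    [[0,0,0],[0,0,0],0.02],
    [[0,0,0],[0,0,0],0.02],
    [[0,0,0],[0,0,0],0.02],
    [[0,0,0],[0,0,0],0.02],
  ],
  grip_force=20,
)

```text
clock: 3.62
ee_pos: [0.6906, 0.038, 0.2717]
eef_rot: [0.647, 0.763, 0.0, 0.0]
wrist_force: [-0.0, 0.1, -0.0]
finger_gap: 0.0268
grip_force: 0.0
```

```bash
python3 -c "
from h import *
need([.69,.039,.271],9.2)"
```

```text
rot [0.0002 0.0002 0.0035] shift [ 0.0011 -0.0005  0.0007] clock 3.62
```

Run:
```python
from h import *
print(tri((301.05,181.6),(367,182)),proj("side",np.array([.69,.039,.279])),bot.sense()["finger_gap"],bot.sense()["grip_force"])
b=bot.camera("side")
cv2.imwrite("pics/g2.png",cv2.resize(b[110:260,280:430],(600,600)))
```

```text
(array([0.6933, 0.0397, 0.2711]), np.float64(0.00043364922767759784)) [366.1214 178.8536] 0.02681057677247785 0.0
```

View pics/g2.png

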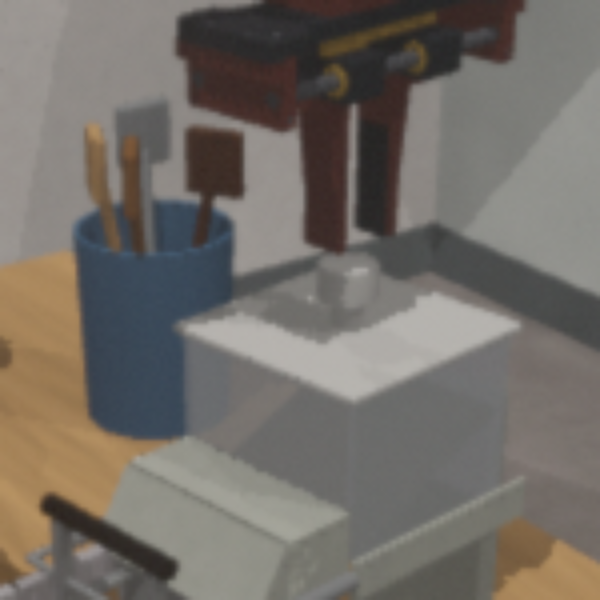

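Run:
```python
from h import *
for z in(.24,.255,.264,.28,.29,.3,.31): print(z,proj("side",np.array([.6906,.038,z])))
# lid plate corners: side view px from mask
s=cv2.imread("pics/side0.png").astype(int)
c=np.degrees(0)
a=np.radians(9.2);ex=np.array([np.cos(a),np.sin(a),0]);ey=np.array([-np.sin(a),np.cos(a),0])
for z in(.245,.255):
  print(z,[proj("side",np.array([.69,.039,z])+sx*.064*ex+sy*.064*ey).round(1) for sx,sy in((-1,-1),(-1,1),(1,-1),(1,1))])
cv2.imwrite("pics/s.png",cv2.resize(s[165:255,315:415].astype(np.uint8),None,fx=6,fy=6,interpolation=0))
```

```text
0.24 [366.1953 196.4768]
0.255 [366.3693 189.8128]
0.264 [366.4749 185.7657]
0.28 [366.6652 178.4787]
0.29 [366.7857 173.8634]
0.3 [366.9074 169.2004]
0.31 [367.0304 164.4888]
0.245 [array([366.9, 213.2]), array([322.3, 194.1]), array([409.6, 194.2]), array([364.7, 177.9])]
0.255 [array([367.1, 208.5]), array([322.2, 189.7]), array([409.9, 189.7]), array([364.8, 173.7])]
```

View pics/s.png

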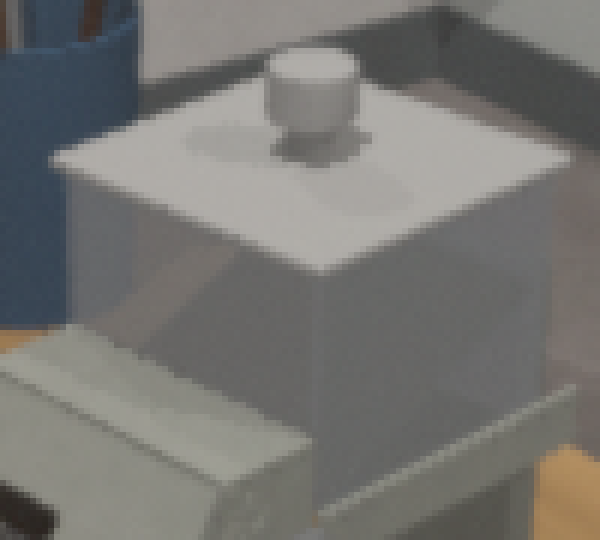

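Run:
```python
from h import *
for z in(.185,.22,.25): print(z,proj("side",np.array([.1545,.5791,z])),proj("top",np.array([.1545,.5791,z])))
for z in (.4,.45,.5):print(z,proj("top",np.array([.6925,.0355,z])))
s=cv2.imread("pics/side0.png");t=cv2.imread("pics/top0.png")
a=cv2.resize(s[80:220,0:100],(400,560),interpolation=0);b=cv2.resize(t[380:480,0:100],(400,400),interpolation=0)
cv2.imwrite("pics/st.png",np.hstack([a,cv2.copyMakeBorder(b,0,160,0,0,0)]))
```

```text
0.185 [ 57.5902 195.9432] [ 75.5624 419.3732]
0.22 [ 53.2701 182.6443] [ 68.239  422.2352]
0.25 [ 49.4617 170.9209] [ 61.6033 424.8285]
0.4 [300.7493 164.9171]
0.45 [299.8085 157.1362]
0.5 [298.7708 148.5543]
```

View pics/st.png

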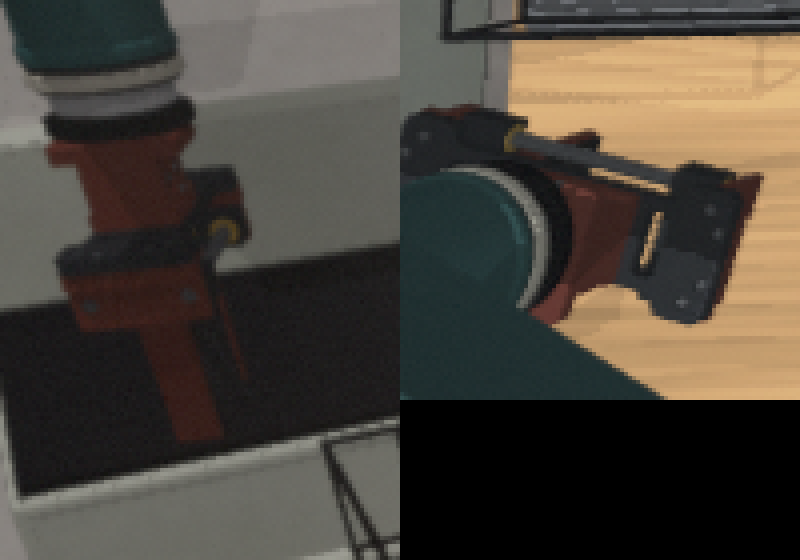

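The fingertips appear about 30 mm higher than the reported TCP implies. That holds in both the start view and this one, and the fingers closed past 32 mm above the knob without touching it. I'll reopen, go lower in small steps and watch the force.

Call:
nudge_tcp(
  rows=[
    [[0,0,0],[0,0,0],0.07],
    [[0,0,0],[0,0,0],0.07],
    [[0,0,0],[0,0,0],0.07],
    [[0,0,0],[0,0,0],0.07],
    [[0,0,0],[0,0,0],0.07],
    [[0,0,0],[0,0,0],0.07],
    [[0,0,0],[0,0,0],0.07],
  ],
)

```text
clock: 4.25
ee_pos: [0.6905, 0.038, 0.2715]
eef_rot: [0.647, 0.763, -0.0, -0.0]
wrist_force: [0.0, -0.1, -0.3]
finger_gap: 0.0663
grip_force: 0.0
```

Call:
nudge_tcp(
  rows=[
    [[0,0,0],[0.001,0,0.008],0.07],
    [[0,0,0],[0.001,0,0.016],0.07],
    [[0,0,0],[0.001,0,0.024],0.07],
    [[0,0,0],[0.001,0,0.028],0.07],
    [[0,0,0],[0.001,0,0.032],0.07],
    [[0,0,0],[0.001,0,0.034],0.07],
    [[0,0,0],[0.001,0,0.034],0.07],
  ],
)

```text
clock: 4.83
ee_pos: [0.6901, 0.039, 0.2368]
eef_rot: [0.647, 0.763, -0.0, -0.0]
wrist_force: [-0.9, 0.6, 0.2]
finger_gap: 0.0699
grip_force: 0.0
```

Run:
```python
from h import *
b=bot.camera("side")
cv2.imwrite("pics/g3.png",cv2.resize(b[140:240,300:430],(780,600)))
```

```text
(no output)
```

View pics/g3.png

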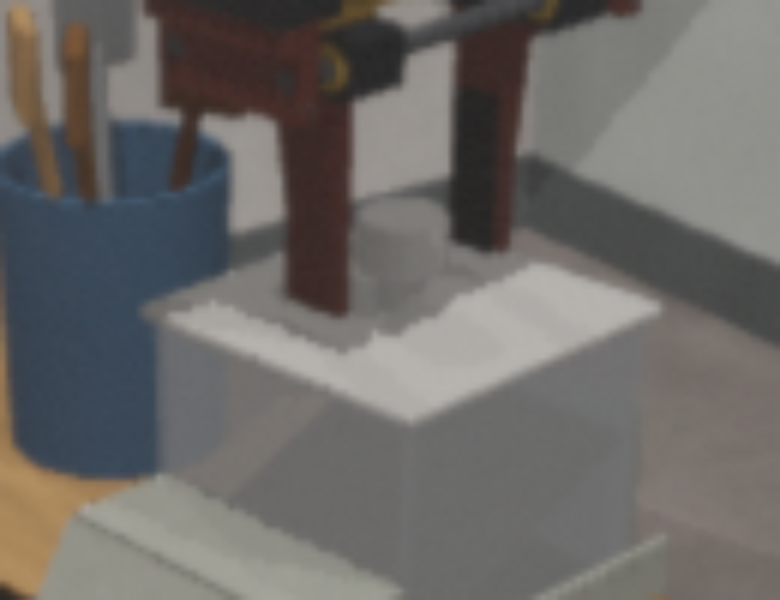

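The fingers now stand either side of the knob, with tips at (318,310) and (480,248) and the knob at (402,235), clear of the plate. I'll close on it.

Call:
nudge_tcp(
  rows=[
    [[0,0,0],[0,0,0],0.05],
    [[0,0,0],[0,0,0],0.03],
    [[0,0,0],[0,0,0],0.02],
    [[0,0,0],[0,0,0],0.02],
    [[0,0,0],[0,0,0],0.02],
    [[0,0,0],[0,0,0],0.02],
    [[0,0,0],[0,0,0],0.02],
    [[0,0,0],[0,0,0],0.02],
  ],
  grip_force=20,
)

```text
clock: 5.55
ee_pos: [0.6902, 0.039, 0.2376]
eef_rot: [0.647, 0.763, -0.0, -0.0]
wrist_force: [-0.4, -0.2, 0.8]
finger_gap: 0.0316
grip_force: 20.0
```

Call:
nudge_tcp(
  rows=[
    [[0,0,0],[0,0,-0.004],0.02],
    [[0,0,0],[0,0,-0.01],0.02],
    [[0,0,0],[0,0,-0.02],0.02],
    [[0,0,0],[0,0,-0.035],0.02],
    [[0,0,0],[0,0,-0.05],0.02],
    [[0,0,0],[0,0,-0.06],0.02],
    [[0,0,0],[0,0,-0.06],0.02],
  ],
)

```text
clock: 6.13
ee_pos: [0.6921, 0.039, 0.3011]
eef_rot: [0.647, 0.763, 0.002, 0.002]
wrist_force: [0.6, 0.1, -1.5]
finger_gap: 0.0314
grip_force: 20.0
```

Run:
```python
from h import *
need([.445,.293,.30]);print(bot.sense()["wrist_force"])
```

```text
rot [0. 0. 0.] shift [ 0.291  -0.2023 -0.0003] clock 6.13
[ 0.612   0.1373 -1.4658]
```

Call:
nudge_tcp(
  rows=[
    [[0,0,0],[0.01,-0.007,0],0.02],
    [[0,0,0],[0.03,-0.021,0],0.02],
    [[0,0,0],[0.055,-0.038,0],0.02],
    [[0,0,0],[0.08,-0.056,0],0.02],
    [[0,0,0],[0.105,-0.073,0],0.02],
    [[0,0,0],[0.13,-0.09,0],0.02],
    [[0,0,0],[0.155,-0.108,0],0.02],
    [[0,0,0],[0.18,-0.125,0],0.02],
  ],
)

```text
clock: 6.8
ee_pos: [0.5347, 0.1973, 0.2963]
eef_rot: [0.647, 0.763, -0.001, -0.001]
wrist_force: [-0.1, 0.4, -2.9]
finger_gap: 0.0315
grip_force: 20.0
```

Call:
nudge_tcp(
  rows=[
    [[0,0,0],[0.025,-0.018,0],0.02],
    [[0,0,0],[0.05,-0.035,0],0.02],
    [[0,0,0],[0.075,-0.052,0],0.02],
    [[0,0,0],[0.095,-0.066,0],0.02],
    [[0,0,0],[0.106,-0.074,0],0.02],
    [[0,0,0],[0.111,-0.077,0],0.02],
    [[0,0,0],[0.111,-0.077,0],0.02],
    [[0,0,0],[0.111,-0.077,0],0.02],
  ],
)

```text
clock: 7.47
ee_pos: [0.444, 0.2926, 0.2973]
eef_rot: [0.647, 0.763, -0.0, 0.0]
wrist_force: [0.6, -0.6, -2.3]
finger_gap: 0.0318
grip_force: 20.0
```

Run:
```python
from h import *
need([.445,.293,.0155],9.2);print(bot.sense()["wrist_force"])
```

```text
rot [0.0001 0.0009 0.0037] shift [0.0004 0.0011 0.2818] clock 7.47
[ 0.5671 -0.5921 -2.3404]
```

Call:
nudge_tcp(
  rows=[
    [[0,0,0],[0,0,0.015],0.02],
    [[0,0,0],[0,0,0.045],0.02],
    [[0,0,0],[0,0,0.08],0.02],
    [[0,0,0],[0,0,0.115],0.02],
    [[0,0,0],[0,0,0.15],0.02],
    [[0,0,0],[0,0,0.185],0.02],
    [[0,0,0],[0,0,0.215],0.02],
    [[0,0,0],[0,0,0.235],0.02],
  ],
)

```text
clock: 8.13
ee_pos: [0.4434, 0.2911, 0.0594]
eef_rot: [0.647, 0.762, -0.002, -0.0]
wrist_force: [0.9, 0.0, -1.8]
finger_gap: 0.0313
grip_force: 20.0
```

Call:
nudge_tcp(
  rows=[
    [[0,0,0],[0,0,0.012],0.02],
    [[0,0,0],[0,0,0.021],0.02],
    [[0,0,0],[0,0,0.028],0.02],
    [[0,0,0],[0,0,0.033],0.02],
    [[0,0,0],[0,0,0.036],0.02],
    [[0,0,0],[0,0,0.036],0.02],
    [[0,0,0],[0,0,0.036],0.02],
  ],
)

```text
clock: 8.72
ee_pos: [0.4441, 0.2933, 0.027]
eef_rot: [0.647, 0.763, 0.0, 0.0]
wrist_force: [0.3, -0.2, -2.7]
finger_gap: 0.0316
grip_force: 20.0
```

Run:
```python
from h import *
print(bot.sense()["wrist_force"])
b=bot.camera("side")
cv2.imwrite("pics/p1.png",cv2.resize(b[170:330,130:330],(750,600)))
```

```text
[ 0.3419 -0.1566 -2.6748]
```

Call:
nudge_tcp(
  rows=[
    [[0,0,0],[0,0,0.004],0.02],
    [[0,0,0],[0,0,0.008],0.02],
    [[0,0,0],[0,0,0.01],0.02],
    [[0,0,0],[0,0,0.011],0.02],
    [[0,0,0],[0,0,0.012],0.02],
    [[0,0,0],[0,0,0.012],0.02],
    [[0,0,0],[0,0,0.012],0.02],
  ],
)

```text
clock: 9.35
ee_pos: [0.4435, 0.2931, 0.0144]
eef_rot: [0.647, 0.763, -0.0, -0.0]
wrist_force: [-0.5, -0.1, -2.6]
finger_gap: 0.0316
grip_force: 20.0
```

Call:
nudge_tcp(
  rows=[
    [[0,0,0],[0,0,0.001],0.02],
    [[0,0,0],[0,0,0.001],0.02],
    [[0,0,0],[0,0,0.002],0.02],
    [[0,0,0],[0,0,0.002],0.02],
    [[0,0,0],[0,0,0.002],0.02],
  ],
)

```text
clock: 9.77
ee_pos: [0.4438, 0.2932, 0.0135]
eef_rot: [0.647, 0.763, 0.0, 0.0]
wrist_force: [-2.5, -0.5, 8.4]
finger_gap: 0.0315
grip_force: 20.0
```

Contact with the board (8 N up), so I'll open gently and retreat.

Call:
nudge_tcp(
  rows=[
    [[0,0,0],[0,0,-0.0005],0.034],
    [[0,0,0],[0,0,-0.0005],0.04],
    [[0,0,0],[0,0,-0.0005],0.05],
    [[0,0,0],[0,0,-0.0005],0.06],
    [[0,0,0],[0,0,-0.0005],0.07],
    [[0,0,0],[0,0,-0.0005],0.07],
    [[0,0,0],[0,0,-0.0005],0.07],
    [[0,0,0],[0,0,-0.0005],0.07],
  ],
)

```text
clock: 10.43
ee_pos: [0.4435, 0.293, 0.0129]
eef_rot: [0.647, 0.763, -0.0, -0.0]
wrist_force: [0.4, 0.0, 0.5]
finger_gap: 0.0698
grip_force: 0.0
```

Call:
nudge_tcp(
  rows=[
    [[0,0,0],[0,0,-0.01],0.07],
    [[0,0,0],[0,0,-0.03],0.07],
    [[0,0,0],[0,0,-0.06],0.07],
    [[0,0,0],[0,0,-0.1],0.07],
    [[0,0,0],[0,0,-0.14],0.07],
    [[0,0,0],[0,0,-0.18],0.07],
    [[0,0,0],[0,0,-0.22],0.07],
    [[0,0,0],[0,0,-0.26],0.07],
  ],
)

```text
clock: 11.1
ee_pos: [0.4429, 0.2928, 0.276]
eef_rot: [0.647, 0.763, 0.0, 0.0]
wrist_force: [1.5, 0.2, -0.7]
finger_gap: 0.0698
grip_force: 0.0
```

Run:
```python
from h import *
t=bot.camera("top");b=bot.camera("side");cv2.imwrite("pics/t2.png",t)
cv2.imwrite("pics/p2.png",np.hstack([cv2.resize(t[220:370,150:290],(390,400)),cv2.resize(b[170:330,150:310],(400,400))]))
need([.5275,.0128,.24],9.2)
```

```text
rot [ 0.0131 -0.0039  0.0036] shift [-0.2917  0.0324  0.0404] clock 11.2
```

View pics/p2.png

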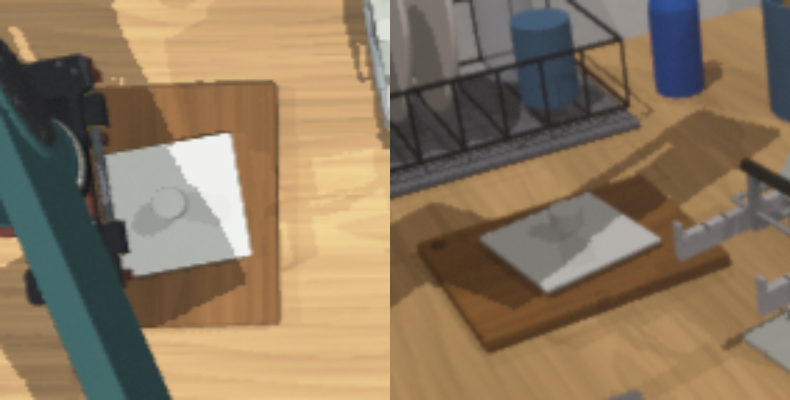

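The lid lies flat, knob up and well inside the board, with the knob at (170,203) in the left crop. Now I move above the gate bar.

Call:
nudge_tcp(
  rows=[
    [[0,0,0],[-0.035,0.004,0],0.06],
    [[0,0,0],[-0.075,0.008,0],0.055],
    [[0,0,0],[-0.115,0.013,0],0.05],
    [[0,0,0],[-0.155,0.017,0],0.05],
    [[0,0,0],[-0.195,0.021,0],0.05],
    [[0,0,0],[-0.23,0.025,0],0.05],
    [[0,0,0],[-0.26,0.029,0],0.05],
    [[0,0,0],[-0.28,0.031,0],0.05],
  ],
)

```text
clock: 11.87
ee_pos: [0.52, 0.019, 0.2729]
eef_rot: [0.648, 0.762, -0.0, 0.0]
wrist_force: [0.5, 0.6, 0.6]
finger_gap: 0.0502
grip_force: 0.0
```

Call:
nudge_tcp(
  rows=[
    [[0,0,0],[-0.008,0.001,0.01],0.05],
    [[0,0,0],[-0.012,0.001,0.025],0.05],
    [[0,0,0],[-0.012,0.001,0.03],0.05],
    [[0,0,0],[-0.012,0.001,0.03],0.05],
    [[0,0,0],[-0.012,0.001,0.03],0.05],
  ],
)

```text
clock: 12.28
ee_pos: [0.522, 0.0112, 0.2425]
eef_rot: [0.647, 0.763, -0.0, -0.001]
wrist_force: [0.2, -1.1, -0.3]
finger_gap: 0.0504
grip_force: 0.0
```

Run:
```python
from h import *
need([.5272,.0126,.148],9.2)
```

```text
rot [-0.0015 -0.0007  0.0042] shift [0.0005 0.0055 0.0945] clock 12.28
```

Call:
nudge_tcp(
  rows=[
    [[0,0,0.004],[0,0.005,0],0.05],
    [[0,0,0.004],[0,0.005,0.01],0.05],
    [[0,0,0.004],[0,0.005,0.02],0.05],
    [[0,0,0.004],[0,0.005,0.025],0.05],
    [[0,0,0.004],[0,0.005,0.025],0.05],
  ],
)

```text
clock: 12.7
ee_pos: [0.5263, 0.0114, 0.2162]
eef_rot: [0.648, 0.761, -0.001, -0.001]
wrist_force: [0.1, -0.5, 1.0]
finger_gap: 0.0497
grip_force: 0.0
```

Run:
```python
from h import *
need([.5272,.0126,.148],9.2)
b=bot.camera("side")
cv2.imwrite("pics/b1.png",cv2.resize(b[170:300,245:375],(600,600)))
```

```text
rot [-0.0033 -0.0008 -0.0002] shift [0.001  0.0013 0.0682] clock 12.7
```

View pics/b1.png

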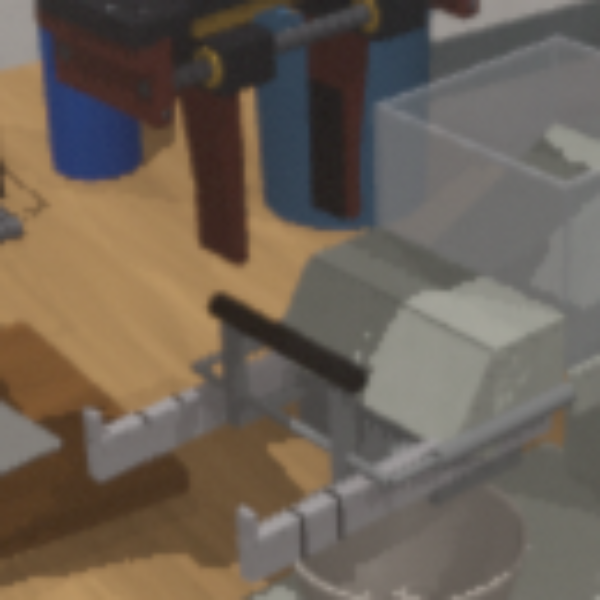

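The fingers straddle the bar from above: finger midpoint (280,233), bar centre (288,342). I descend the remaining 68 mm.

Call:
nudge_tcp(
  rows=[
    [[0,0,0],[0.001,0.001,0.012],0.05],
    [[0,0,0],[0.001,0.001,0.026],0.05],
    [[0,0,0],[0.001,0.001,0.04],0.05],
    [[0,0,0],[0.001,0.001,0.052],0.05],
    [[0,0,0],[0.001,0.001,0.06],0.05],
    [[0,0,0],[0.001,0.001,0.067],0.05],
    [[0,0,0],[0.001,0.001,0.067],0.05],
    [[0,0,0],[0.001,0.001,0.067],0.05],
  ],
)

```text
clock: 13.42
ee_pos: [0.5286, 0.0122, 0.1511]
eef_rot: [0.648, 0.761, -0.0, -0.0]
wrist_force: [-0.4, -0.0, 0.9]
finger_gap: 0.0501
grip_force: 0.0
```

Call:
nudge_tcp(
  rows=[
    [[0,0,0],[0,0,0],0.04],
    [[0,0,0],[0,0,0],0.02],
    [[0,0,0],[0,0,0],0.005],
    [[0,0,0],[0,0,0],0.005],
    [[0,0,0],[0,0,0],0.005],
    [[0,0,0],[0,0,0],0.005],
    [[0,0,0],[0,0,0],0.005],
    [[0,0,0],[0,0,0],0.005],
  ],
  grip_force=30,
)

```text
clock: 14.08
ee_pos: [0.527, 0.012, 0.151]
eef_rot: [0.648, 0.761, -0.001, -0.001]
wrist_force: [-5.7, -1.1, 5.5]
finger_gap: 0.0115
grip_force: 30.0
```

```bash
python3 -c "
from h import *
need([.5272-.04*np.cos(.1606),.0126-.04*np.sin(.1606),.149],9.2)"
```

```text
rot [-0.0029  0.     -0.0005] shift [ 0.0005 -0.0397  0.0021] clock 14.08
```

Call:
nudge_tcp(
  rows=[
    [[0,0,0],[0,-0.006,0],0.005],
    [[0,0,0],[0,-0.013,0],0.005],
    [[0,0,0],[0,-0.02,0],0.005],
    [[0,0,0],[0,-0.027,0],0.005],
    [[0,0,0],[0,-0.034,0],0.005],
    [[0,0,0],[0,-0.039,0],0.005],
    [[0,0,0],[0,-0.042,0],0.005],
    [[0,0,0],[0,-0.042,0],0.005],
  ],
  grip_force=40,
)

```text
clock: 14.75
ee_pos: [0.4897, 0.0062, 0.1511]
eef_rot: [0.649, 0.761, 0.002, 0.002]
wrist_force: [9.2, 4.0, -8.6]
finger_gap: 0.0108
grip_force: 40.0
```

Call:
nudge_tcp(
  rows=[
    [[0,0,0],[0,0,0],0.005],
    [[0,0,0],[0,0,0],0.005],
    [[0,0,0],[0,0,0],0.005],
    [[0,0,0],[0,0,0],0.005],
  ],
)

```text
clock: 15.08
ee_pos: [0.4903, 0.0063, 0.1511]
eef_rot: [0.649, 0.761, 0.003, 0.002]
wrist_force: [8.2, 3.4, -8.9]
finger_gap: 0.011
grip_force: 40.0
```

Run:
```python
from h import *
s=bot.sense();d=s["ee_pos"]-[.527,.012,.151];print("travel",np.linalg.norm(d[:2]),d,s["wrist_force"])
t=bot.camera("top");b=bot.camera("side")
def bar(im,x0,y0,x1,y1):
    return cv2.minAreaRect(blob(im.max(2)<50,x0,y0,x1,y1))
ax=np.array([np.cos(.1606),np.sin(.1606),0]);z0=np.array([.5272,.0126,.193])
for tr in(.034,.04,.046): print(tr,proj("side",z0-tr*ax+[0,0,-.043]),proj("top",z0-tr*ax))
cv2.imwrite("pics/b2.png",np.hstack([cv2.resize(b[215:305,240:340],(800,600))[:,:520],cv2.resize(t[235:305,285:345],(280,326))[:0] if 0 else cv2.copyMakeBorder(cv2.resize(t[235:305,285:345],(280,326)),0,274,0,0,0)]))
```

```text
travel 0.03710429546138218 [-0.0367 -0.0057  0.0001] [ 8.1732  3.3824 -8.8987]
0.034 [293.8746 268.3527] [316.8087 269.9302]
0.04 [291.4705 269.5067] [317.2513 272.3483]
0.046 [289.0487 270.6693] [317.6945 274.7698]
```

View pics/b2.png

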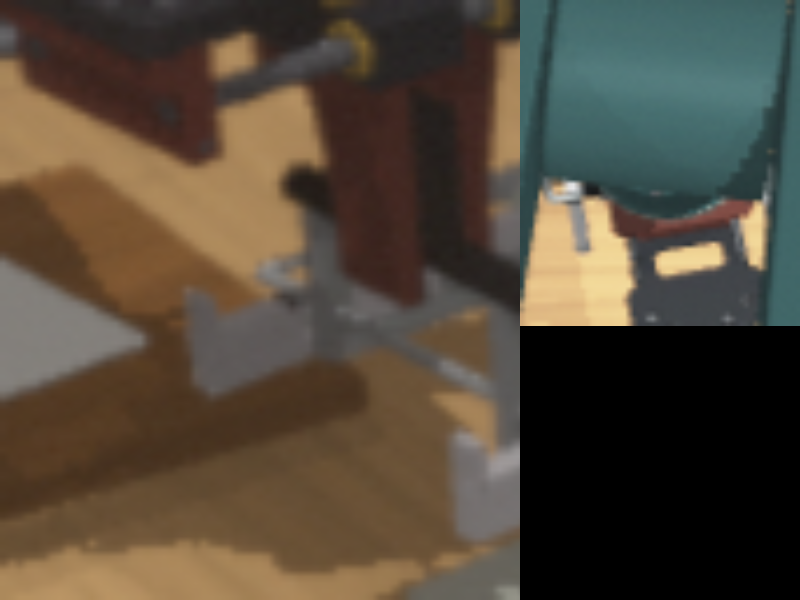

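The bar is held between the fingers. The left bar end has moved from about (292,235) shut to (277,242), which is about 37 mm and matches the 37 mm of measured TCP travel. I'll add 3 mm and settle, and check numerically from now on.

Call:
nudge_tcp(
  rows=[
    [[0,0,0],[0,-0.0015,0],0.005],
    [[0,0,0],[0,-0.003,0],0.005],
    [[0,0,0],[0,-0.003,0],0.005],
    [[0,0,0],[0,-0.003,0],0.005],
    [[0,0,0],[0,-0.003,0],0.005],
    [[0,0,0],[0,-0.003,0],0.005],
    [[0,0,0],[0,-0.003,0],0.005],
    [[0,0,0],[0,-0.003,0],0.005],
  ],
)

```text
clock: 15.85
ee_pos: [0.4876, 0.0058, 0.1511]
eef_rot: [0.649, 0.761, 0.003, 0.002]
wrist_force: [9.2, 3.1, -8.8]
finger_gap: 0.0109
grip_force: 40.0
```

Call:
nudge_tcp(
  rows=[
    [[0,0,0],[0,0,0],0.005],
    [[0,0,0],[0,0,0],0.005],
    [[0,0,0],[0,0,0],0.005],
    [[0,0,0],[0,0,0],0.005],
  ],
)

```text
clock: 16.18
ee_pos: [0.4876, 0.0058, 0.1511]
eef_rot: [0.649, 0.761, 0.003, 0.002]
wrist_force: [9.3, 3.9, -9.5]
finger_gap: 0.0111
grip_force: 40.0
```

Run:
```python
from h import *
s=bot.sense();d=s["ee_pos"]-[.527,.012,.151];print("travel",np.linalg.norm(d[:2]),d)
b=bot.camera("side")
ax=np.array([np.cos(.1606),np.sin(.1606),0]);e0=np.array([.5272,.0126,.193])+.046*np.array([-ax[1],ax[0],0])
for n,im in(("shut",cv2.imread("pics/side0.png")),("now",b)):
    c=blob(im.max(2)<50,265,225,286 if n=="now" else 304,262)[:,0];p=c[c[:,0].argmin()];print(n,p)
for tr in(0,.034,.04,.046): print(tr,proj("side",e0-tr*ax))
```

```text
travel 0.039900778148398694 [-0.0394 -0.0062  0.0001]
shut [292 235]
now [275 242]
0 [291.4698 235.0181]
0.034 [277.9666 240.7929]
0.04 [275.5259 241.8367]
0.046 [273.0675 242.8881]
```

Travel is 39.9 mm by the arm, and the bar end is at pixel (275,242) against a predicted (275.5,241.8) for 40 mm. It is steady, so I hand in.

```bash
python3 -c "
from cell import bot
print(bot.sign_off())"
```

```text
the job is handed in; nothing more can be done
None
```

The lid lies knob up on the board and the gate is held open at about 40 mm under a 40 N grip; the job is handed in (result not shown), though I viewed 11 pictures, one over the limit of 10.

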